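# Load a vial rack through the sampler's spring flap

## Robot

A 6-joint arm with a two-finger parallel gripper is mounted at the origin on the work surface. World frame = base frame: x ahead of the robot, y to its left, z up, the work surface at z = 0. Lengths are in mm, angles in rad, forces in N, time in s.
With the tool pointing down it reaches from about 300 to 1000 mm from the base axis. Payload 5.1 kg.
Tool frame: the origin (TCP) lies midway between the tips of the shut fingers; the grasp point (between the pads) lies 19 mm behind it; z points along the fingers, y is the line along which they close (so a half turn about z gives the same grasp; the last joint's range is limited). The gripper opens to 95 mm and grips with 3 to 60 N. Pads are 20 mm wide; open, the fingers measure 119 mm over their backs; the gripper's body (75 mm by 180 mm) begins 59 mm behind the grasp point.
Start: joints at [-1.359, 0.124, 1.65, -0, 1.367, -0.083], TCP at [188.824, -621.957, 214.656] pointing down, gripper open.
Joint ranges: [-2.61, 2.61], [-1.02, 2.33], [0.03, 2.71], [-1.35, 4.49], [0.32, 2.68], [-2.91, 2.91]. Speed limits (rad/s): [2.57, 2.57, 3.14, 3.14, 3.14, 3.14].

## Interface

Orientations are given as a rotation vector (axis times angle).
In Python, from bench import sensors, imaging, job gives the robot as it stands.
- The arm moves only by the tool servo_tool, never from a script. Its argument "motion" is a list of rows, each a list of 7 numbers: the shift along the tool's x, y, z in cm, then the turn, a rotation vector about the tool's x, y, z in degrees, then the finger opening in cm, from 0 to 9.51. A call has 1 to 12 rows; each row is the pose to reach, as a shift and turn from the pose commanded when the call began, along the tool's axes at that moment; what a row does not reach only later rows make up. A row lasts 1/12 s, in which the tool goes at most 41.7 mm and 7.16 degrees, less where a joint would pass 70% of its speed; a pose out of reach is approached as far as the arm can. A call with a gripper value outside its range is refused whole. The fingers move at their own pace and stop on an object; "force" is the grip in N (left out, the last holds). Time passes only in rows, so rows that repeat a pose let the fingers close. It gives the time, the measured TCP pose, the force, the opening and the grip force at its end, in the units of the state.
- sensors.get_state(): the state, without advancing time (a new reading comes with each control period).
- imaging.read_camera(name): name is "side" or "top"; returns (picture, depth): 400x640x3 uint8, blue, green, red; 400x640 float32, mm along the optical axis (not along the pixel's ray), 0 where there is no reading.
- imaging.get_calibration(name): a dict with "K" (3x3 intrinsics, pixels), "D" ([k1, k2, p1, p2, k3] as OpenCV has them; the pictures are not rectified), "rvec" (rotation vector, rad) and "tvec" (3), from world to camera coordinates, as OpenCV has them. Camera axes: x right, y down, z forward; pixel columns grow to the right and rows downward; lengths in mm; the calibration is good to about 2 mm. A picture is of the moment at which its call begins. get_calibration takes no time and is no camera call.
- job.sign_off(): hands the job in; it is judged then, once.
The state is a dict: "time_s": time; "q": joint angles; "dq": joint speeds; "joint_torque": joint torques, N m; "tcp_pos": TCP position; "eef_rot": TCP orientation; "ft_force": force on the tool from outside, world axes, zero at the start; "torque": the same for the moment, N m; "grip_width": finger opening in mm; "grip_force": force on a finger pad.
Only numpy, scipy, OpenCV 4.12 (cv2) and the standard library are available. Lean on these libraries where they do the work, as an engineer would, in place of code of your own. Each camera call takes 0.05 s, during which the arm holds its last target. There are 200 camera calls.

## Task

Load the vial rack into the sample loader: take the dust cover off the loading bay by lifting its rib end over the end lip and sliding it out of its grooves, and lay it flat, rib up, on the grey mat. Then push the rack along the lane, without lifting it out, through the spring flap until it is fully home against the stop and the flap has shut behind it. Leave the bottles, beaker, dish and jar standing where they are.

Things in the scene. Friction and masses are not known exactly. Their poses are not given: they have to be found in the camera images.
- sampler: White sample loader fixed to the bench: a straight open-topped lane along its y, ending in a tall hull. Origin: lane middle, under the flap, at bench height; x across the lane, z up. The rack is pushed towards -y. Lane floor 8 mm high, 76 mm wide inside; side walls 12 mm thick, tops at 60 mm. Loading bay y 0..170 mm. Lane open above down to y -112 mm, then a roof (top 78 mm), and from y -220 mm the hull, 150 mm high.
- end_lip (a point): Middle of the top of the loading bay's end wall (6 mm thick, across the lane, y 170..176 mm of the sampler). It is 67 mm high; the cover's underside rests 60 mm high, 1 to 3 mm inside this lip, so the cover must rise 9 mm or more at this end to pass over it.
- rail_end (a point): Lane middle at the +y end of the two groove rails. The rails overhang the cover's side edges at sampler y 0..75 mm, undersides 79 mm high, tops 84 mm, 76 mm apart, so the cover cannot be lifted straight out: raise it (whole or rib end) 9 to 13 mm, slide it 65 mm or more along sampler +y, then it is free.
- stop (a point): Middle of the stop at the far end of the lane (sampler y -180 mm); the rack's front end rests on it when home. The rack centre is then at sampler y -130 mm.
- flap (a joint): Angle (rad) of the upright sprung flap across the lane: 0 shut; opens only towards sampler -y, to 1.6. Aluminium, 68 mm wide, 4 mm thick, 12..54 mm above the bench, on an upright hinge at sampler x 42, y 0 mm. It springs shut by itself with 0.06 to 0.09 N m (about 1.2 N at its free edge); the rack's rear must be beyond y -70 mm to let it shut.
- rack_center (a point): Centre of the loose white rack of six capped vials: 60 mm wide (x), 100 mm long (y), 46 mm tall, front 30 mm only 36 mm wide, about 0.25 kg. It stands on the lane floor under the cover, its axes roughly the sampler's. Its rear (+y) end is a flat plate 46 mm tall, 50 mm from the centre; at first 45 mm or more of free lane lies between it and the end wall.
- cover_rib (a point): Centre of the grey grip rib on the loose dust cover: 14 mm wide (x), 70 mm long (y), 24 mm tall. Cover plate 86 mm (x) by 156 mm (y), 5 mm thick, grey frame, clear pane, 0.12 kg. This point is 35 mm to +y (end-lip end) of the plate's centre and 17 mm above its underside. Axes at first the sampler's.
- mat_top (a point): Centre of the top of the fixed grey mat on the bench, 180 x 180 mm, 4 mm thick, where the cover is to be laid.
- reagent: Bystander: amber reagent bottle, 68 mm diameter, 150 mm tall, origin at the centre of its underside; leave it standing.
- solvent: Bystander: white plastic bottle with black cap, 60 mm diameter, 170 mm tall, origin at the centre of its underside; leave it standing.
- beaker: Bystander: clear open beaker, 76 mm rim diameter, 90 mm tall, origin at the centre of its underside; leave it standing.
- dish: Bystander: white ceramic dish, 90 mm rim diameter, 25 mm tall, origin at the centre of its underside; leave it standing.
- jar: Bystander: squat clear jar with grey lid, 56 mm diameter, 70 mm tall, standing on the loader's hull, origin at the centre of its underside; leave it standing.
- rack: the loose vial rack itself: origin at the centre of its underside, axes as above
- cover: the dust cover itself: origin at the centre of its plate's underside, axes as above

How it is judged (in metres and radians):
On the way, in this order (a step that is already met when the one before it is completed fails the run):
1. the cover has been lifted over the end lip and slid out of its grooves (y of cover_rib in the frame of sampler above 0.185 m), for 0.05 s.
2. the cover lies flat, rib up, on the mat, let go (height (world z) of cover_rib below 0.027 m and angle between cover_rib's own z axis and vertical below 0.1 rad and horizontal distance between cover and mat_top below 0.09 m and contact force between cover and the fingers below 0.1 N), for 0.2 s.
3. the rack, standing in the lane, is half-way through and holds the flap open (value of joint flap above 0.8 rad and y of rack_center in the frame of sampler between -0.08 and 0 m and z of rack_center in the frame of sampler below 0.045 m and contact force between rack and flap above 0.1 N), for 0.05 s.
4. the rack is home and the flap is shut behind it (y of rack_center in the frame of sampler between -0.143 and -0.121 m and z of rack_center in the frame of sampler below 0.045 m and x of rack_center in the frame of sampler between -0.02 and 0.02 m and value of joint flap below 0.1 rad), for 0.2 s.
At the end, for the whole second after the job is handed in: The rack stands in the lane with its front end within 9 mm of the stop, the flap is shut (under 0.1 rad), and the cover lies flat (tilt under 0.1 rad), rib up, on the mat (plate centre within 90 mm of the mat's centre), let go (all of step 4 and height (world z) of cover_rib below 0.027 m and angle between cover_rib's own z axis and vertical below 0.1 rad and horizontal distance between cover and mat_top below 0.09 m); the robot touches nothing.
It fails at once if the rack is lifted more than 12 mm off the lane floor (z of rack_center in the frame of sampler above 0.043 m).
It fails at once if a bottle, the beaker, the dish or the jar is shoved more than 30 mm or knocked over (distance of any of reagent, solvent, beaker, dish, jar from where it was at the start of the episode above 0.03 m or angle between any of reagent, solvent, beaker, dish, jar's own z axis and vertical above 0.5 rad).
It also fails if it takes over 58 s, if anything falls off the work surface, if the arm or the gripper's body presses on something with over 40 N, if the wrist force passes 120 N, or if a joint passes its speed limit or range.

## Working session

There is one attempt and no reset: what is moved stays moved. The work goes in short steps, Python scripts to look and compute and a tool call to move; the robot and the scene stay as the last step left them, time stands still between calls to the robot, and variables do not carry over. Pictures are saved under pics/ and viewed, at most 10 in all, crops included, and the job is handed in when it is done.

Besides the shell and the picture viewer there is one more tool, called as name(argument=value, ...) on one line, values as JSON. servo_tool: Moves the arm, as the interface text tells. Its arguments: {"type":"object","properties":{"motion":{"type":"array","items":{"type":"array","items":{"type":"number"}}},"force":{"type":"number"}},"required":["motion"]}

```bash
mkdir -p pics
cat > h.py <<'E'
import numpy as np, cv2
from bench import sensors, imaging, job
def cal(n):
    c=imaging.get_calibration(n); R=cv2.Rodrigues(np.array(c["rvec"],float))[0]
    return np.array(c["K"],float),np.array(c["D"],float),R,np.array(c["tvec"],float).ravel()
def ray(n,uv):
    K,D,R,t=cal(n); p=cv2.undistortPoints(np.array(uv,float).reshape(-1,1,2),K,D).reshape(-1,2)
    d=np.c_[p,np.ones(len(p))]; return -R.T@t,d@R,d
def plane(n,uv,z):
    c,d,_=ray(n,uv); return c+d*((z-c[2])/d[:,2])[:,None]
def cloud(n,depth):
    v,u=np.mgrid[0:400,0:640]; uv=np.c_[u.ravel(),v.ravel()]
    c,d,_=ray(n,uv); return (c+d*depth.reshape(-1,1)).reshape(400,640,3)
E
python3 - <<'E'
from h import *
for n in("top","side"):
    p,d=imaging.read_camera(n); cv2.imwrite(f"pics/{n}0.png",p); np.savez(f"{n}0.npz",p=p,d=d)
    K,D,R,t=cal(n); print(n,-R.T@t,K[0,0],(R.T)[:,2])
print(sensors.get_state())
E
```

```text
top [ 423.40411296   -2.25996503 1467.66601293] 508.84722243359425 [ 0.15135152 -0.00295486 -0.98847559]
side [218.3340659  844.45353989 751.41648534] 428.016857236142 [ 0.34768303 -0.7562276  -0.55428902]
{'time_s': 0.1, 'q': array([-1.35857320e+00,  1.24446526e-01,  1.65151583e+00, -2.87688986e-05,
        1.36750097e+00, -8.25570583e-02]), 'dq': array([ 1.36145499e-04, -3.73048835e-04, -1.23083175e-03, -1.56181217e-03,
       -1.21067606e-03,  7.21320397e-05]), 'joint_torque': array([ 1.49402144e-04, -4.18879187e+01, -3.61096680e+01,  7.76882772e-02,
        4.61612572e-02, -7.51740208e-05]), 'tcp_pos': array([ 188.71392372, -621.40290472,  213.51844705]), 'eef_rot': array([-3.10568461e+00, -4.61100129e-01,  2.34393358e-04]), 'ft_force': array([ 0.33103473,  0.30118804, -0.68469852]), 'torque': array([0.01280993, 0.04233921, 0.00754096]), 'grip_force': 0.0, 'grip_width': 95.12286714530595}
```

View pics/top0.png

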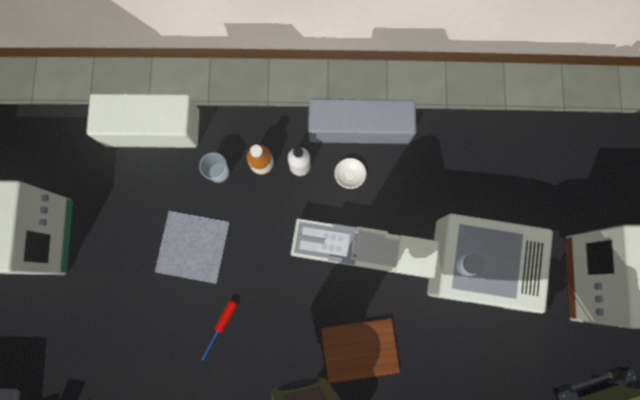

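View pics/side0.png

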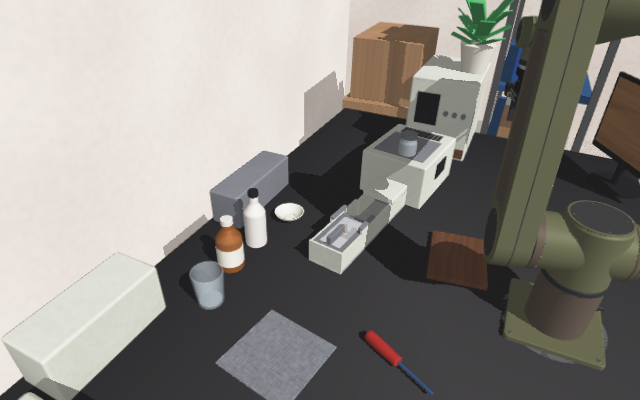

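The top view shows the loader's lane running from (293,240) to (437,258), the mat centred near (193,247), and the bottles, beaker and dish along row 160. Next I'll zoom in on the lane.

Run:
```python
from h import *
a=np.load("top0.npz");b=np.load("side0.npz")
c1=cv2.resize(a["p"][205:305,280:450],None,fx=4.6,fy=4.6,interpolation=cv2.INTER_CUBIC)
cv2.imwrite("pics/top0c.png",c1)
c2=cv2.resize(b["p"][170:280,300:420],None,fx=5,fy=5,interpolation=cv2.INTER_CUBIC)
cv2.imwrite("pics/side0c.png",c2)
P=cloud("top",a["d"])
for r in (235,240,245,250): print(r,[tuple(int(x) for x in P[r,c]) for c in range(285,450,10)])
# mat: height 4
m=(np.abs(P[...,2]-4)<12)&(cv2.cvtColor(a["p"],cv2.COLOR_BGR2GRAY)>70); m[:,:140]=0;m[:,250:]=0;m[:205]=0;m[295:]=0
cs,_=cv2.findContours(m.astype(np.uint8),cv2.RETR_EXTERNAL,cv2.CHAIN_APPROX_NONE);c=max(cs,key=cv2.contourArea)
w=plane("top",c.reshape(-1,2),4)[:,:2].astype(np.float32); print("mat",cv2.minAreaRect(w))
```

```text
235 [(563, 93, 2), (557, 61, 64), (555, 33, 91), (558, 6, 66), (559, -21, 61), (559, -48, 63), (559, -76, 65), (564, -107, 12), (565, -136, 12), (566, -165, 8), (562, -189, 45), (562, -216, 55), (568, -254, -3), (567, -282, 3), (568, -311, 2), (567, -336, 19), (555, -334, 141)]
240 [(548, 93, 3), (543, 61, 63), (542, 33, 81), (542, 6, 84), (545, -21, 61), (545, -48, 64), (546, -76, 59), (550, -107, 12), (551, -136, 10), (551, -165, 8), (551, -194, 11), (550, -219, 32), (546, -239, 81), (547, -268, 75), (547, -295, 78), (551, -334, 28), (541, -332, 148)]
245 [(534, 93, 0), (530, 61, 56), (530, 33, 67), (530, 6, 62), (531, -21, 64), (531, -48, 66), (532, -76, 58), (536, -107, 11), (536, -136, 8), (537, -166, 2), (537, -194, 7), (537, -223, 9), (533, -241, 68), (533, -268, 75), (533, -294, 79), (533, -322, 79), (528, -332, 148)]
250 [(519, 92, 2), (516, 61, 61), (516, 33, 67), (517, 6, 62), (517, -21, 62), (517, -48, 70), (518, -76, 62), (520, -106, 29), (522, -136, 7), (522, -165, 9), (523, -194, 7), (523, -223, 8), (518, -239, 82), (519, -267, 74), (519, -294, 78), (520, -322, 77), (515, -332, 148)]
mat ((526.2367553710938, 361.58734130859375), (185.8691864013672, 185.276123046875), 80.3185806274414)
```

View pics/top0c.png

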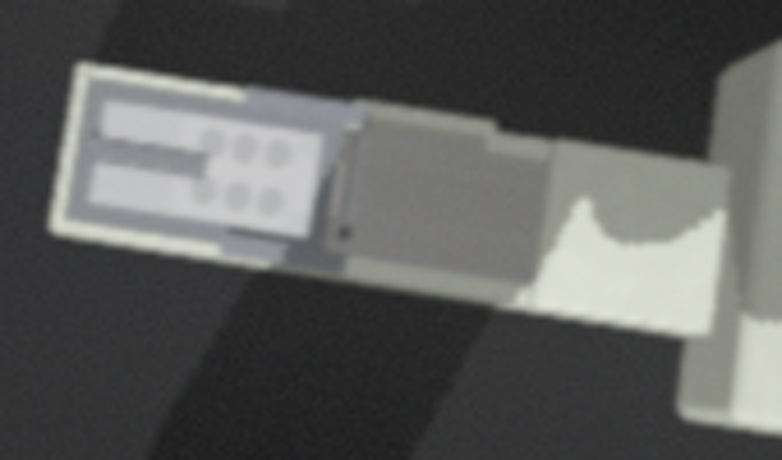

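View pics/side0c.png

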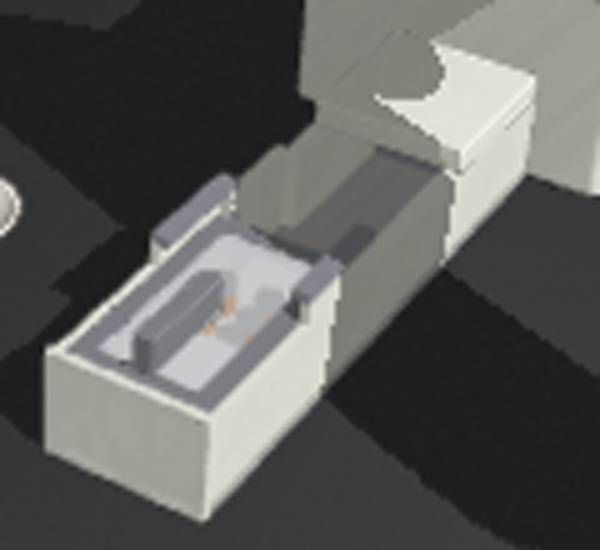

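The cover sits in its grooves with the rib at crop (150,158). End-wall corners are at crop (78,62) and (50,236), roof corners at (728,168) and (715,330), and the flap is near (345,180). The side crop agrees: the rib is nearer the lip, with two dark rails at the flap end.

Run:
```python
from h import *
f=lambda u,v:(280+(u+.5)/4.6-.5,205+(v+.5)/4.6-.5)
def T(pts,z): return plane("top",[f(*p) for p in pts],z)[:,:2]
lip=T([(78,62),(50,236)],67); roof=T([(728,168),(712,335),(556,140),(515,305)],78)
rail=T([(245,86),(363,102),(220,234),(345,268)],84)
print("lip",lip,np.linalg.norm(lip[0]-lip[1]),"\nroof",roof,np.linalg.norm(roof[0]-roof[1]),"\nrail",rail)
mid=lip.mean(0); far=roof[:2].mean(0); d=mid-far; L=np.linalg.norm(d);d/=L; print("len (176+220=396)",L,"yaw",np.arctan2(-d[0],d[1]))
O=mid-d*176; print("origin",O)
ex=np.array([d[1],-d[0]])
for n,P in(("lip",lip),("roof",roof),("rail",rail)): print(n,np.round((P-O)@np.c_[ex,d],1).tolist())
rib=T([(150,158),(95,148),(97,150),(210,152),(207,180)],89); print("rib",np.round((rib-O)@np.c_[ex,d],1).tolist())
rack=T([(318,135),(305,238)],54);print("rack front?",np.round((rack-O)@np.c_[ex,d],1).tolist())
# side corners: z=67 lip corners
g=lambda u,v:(300+(u+.5)/5-.5,170+(v+.5)/5-.5)
S=plane("side",[g(45,348),g(210,412)],67)[:,:2]; print("side lip",S,np.round((S-O)@np.c_[ex,d],1).tolist())
S=plane("side",[g(145,332),g(222,275)],89)[:,:2]; print("side rib top",np.round((S-O)@np.c_[ex,d],1).tolist())
```

```text
lip [[604.56182353  58.47631146]
 [499.68796163  73.16448155]] 105.89744685949478 
roof [[ 544.42105015 -330.67813191]
 [ 445.52288941 -319.13277343]
 [ 559.93654013 -227.94952968]
 [ 461.86358359 -202.66970225]] 99.56978206054872 
rail [[ 589.26963618  -41.90130398]
 [ 580.59733361 -112.18119881]
 [ 501.23164947  -27.93317427]
 [ 482.179824   -101.7239453 ]]
len (176+220=396) 394.8837117439041 yaw -0.14524368528701664
origin [ 526.65178717 -108.32644068]
lip [[52.9, 176.3], [-52.9, 175.7]]
roof [[49.8, -217.4], [-49.8, -220.3], [50.2, -113.5], [-50.5, -102.7]]
rail [[52.3, 74.8], [53.9, 4.0], [-36.8, 75.9], [-45.0, 0.1]]
rib [[0.6, 123.7], [1.3, 156.7], [0.4, 155.3], [9.7, 89.2], [-6.9, 88.4]]
rack front? [[33.4, 26.2], [-29.4, 24.6]]
side lip [[604.44210607  55.63970973]
 [507.75402907  64.76216486]] [[53.2, 173.5], [-43.8, 168.5]]
side rib top [[3.3, 156.6], [-3.3, 91.5]]
```

```bash
cat >> h.py <<'E'
from scipy.spatial.transform import Rotation as Ro
O=np.array([526.65,-108.33]);YAW=-0.145
EX=np.array([np.cos(YAW),np.sin(YAW)]);EY=np.array([-np.sin(YAW),np.cos(YAW)])
def w(sx,sy): return O+sx*EX+sy*EY
def go(xy,z,ya):  # ya: azimuth of tool y; tool down
    s=sensors.get_state(); R=Ro.from_rotvec(s["eef_rot"])
    y=np.array([np.cos(ya),np.sin(ya),0]);zz=np.array([0,0,-1.]);x=np.cross(y,zz)
    Rt=Ro.from_matrix(np.c_[x,y,zz])
    d=R.inv().apply(np.array([*xy,z])-s["tcp_pos"])
    print("t",s["time_s"],"tcp",s["tcp_pos"].round(1),"F",s["ft_force"].round(1),"shift cm",(d/10).round(2),"turn deg",np.degrees((R.inv()*Rt).as_rotvec()).round(2))
def lane(p): return np.array([(np.asarray(p)[:2]-O)@EX,(np.asarray(p)[:2]-O)@EY])
E
python3 -c "
from h import *
print(w(.5,112)); go(w(.5,112),140,YAW); go(w(.5,112),300,YAW); print(Ro.from_rotvec(sensors.get_state()['eef_rot']).as_matrix().round(3))"
```

```text
[543.32790508   2.42241524]
t 0.1 tcp [ 188.7 -621.4  213.5] F [ 0.3  0.3 -0.7] shift cm [ 52.06 -49.38   7.45] turn deg [ -0.09  -0.07 -64.8 ]
t 0.1 tcp [ 188.7 -621.4  213.5] F [ 0.3  0.3 -0.7] shift cm [ 52.06 -49.4   -8.55] turn deg [ -0.09  -0.07 -64.8 ]
[[ 0.957  0.291 -0.   ]
 [ 0.291 -0.957  0.002]
 [ 0.    -0.002 -1.   ]]
```

servo_tool(motion=[[0, 0, -3, 0, 0, 0, 4], [1, -1, -6, 0, 0, -2, 4], [4, -4, -8.5, 0, 0, -6, 4], [7, -6.6, -8.5, 0, 0, -11, 4], [10, -9.5, -8.5, 0, 0, -16, 4], [13, -12.3, -8.5, 0, 0, -21, 4], [16, -15.2, -8.5, 0, 0, -26, 4], [19, -18, -8.5, 0, 0, -31, 4], [22, -20.9, -8.5, 0, 0, -36, 4], [25, -23.7, -8.5, 0, 0, -41, 4], [28, -26.6, -8.5, 0, 0, -46, 4], [31, -29.4, -8.5, 0, 0, -50, 4]], force=40)

```text
time_s: 1.1
tcp_pos: [399.1, -250.6, 299.3]
eef_rot: [-2.618, -1.736, -0.0]
ft_force: [0.8, 0.3, 0.3]
grip_width: 40.1
grip_force: 0.0
```

```bash
python3 -c "
from h import *
go(w(.5,112),140,YAW)"
```

```text
t 1.1 tcp [ 399.1 -250.6  299.3] F [0.8 0.3 0.3] shift cm [28.92  3.44 15.93] turn deg [-1.00e-02 -1.00e-02 -1.46e+01]
```

servo_tool(motion=[[3.5, 0.4, 0, 0, 0, -3, 4], [7, 0.8, 0, 0, 0, -6, 4], [10.5, 1.2, 2, 0, 0, -9, 4], [14, 1.7, 4, 0, 0, -12, 4], [17.5, 2.1, 6, 0, 0, -14.6, 4], [21, 2.5, 8, 0, 0, -14.6, 4], [24, 2.9, 10, 0, 0, -14.6, 4], [27, 3.2, 12, 0, 0, -14.6, 4], [28.9, 3.44, 14, 0, 0, -14.6, 4], [28.92, 3.44, 15.9, 0, 0, -14.6, 4], [28.92, 3.44, 15.9, 0, 0, -14.6, 4], [28.92, 3.44, 15.9, 0, 0, -14.6, 4]])

```text
time_s: 2.1
tcp_pos: [542.8, 0.1, 139.1]
eef_rot: [-2.378, -2.049, 0.004]
ft_force: [0.1, -0.1, 0.5]
grip_width: 39.9
grip_force: 0.0
```

Run:
```python
from h import *
go(w(.5,112),69,YAW)
p,d=imaging.read_camera("side"); cv2.imwrite("pics/s1.png",cv2.resize(p[150:290,280:440],None,fx=5,fy=4.28,interpolation=cv2.INTER_CUBIC))
```

```text
t 2.1 tcp [5.428e+02 1.000e-01 1.391e+02] F [ 0.1 -0.1  0.5] shift cm [0.24 0.05 7.01] turn deg [-0.21  0.02 -0.17]
```

View pics/s1.png

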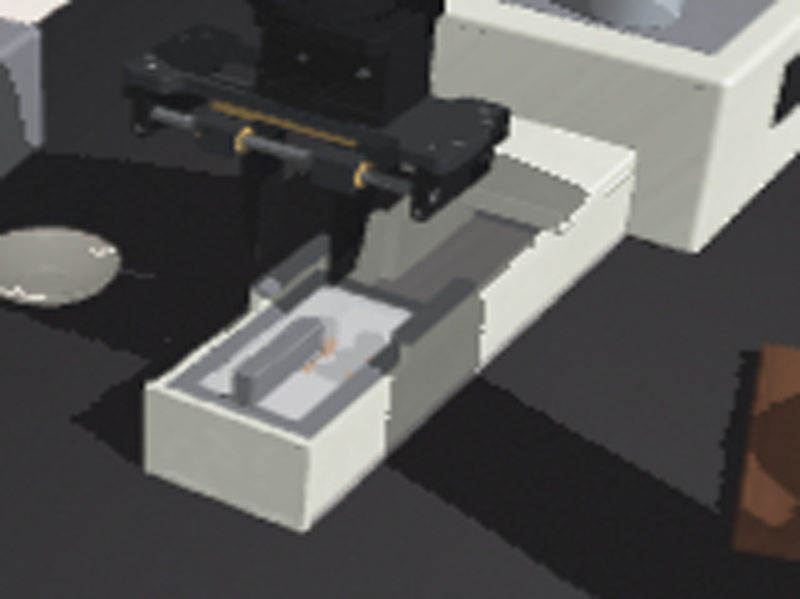

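The fingers straddle the rib line, with tips at about (262,270) and (340,275) and the rib below at (280,360). Descending and gripping.

servo_tool(motion=[[0.2, 0.05, 2, 0, 0, 0, 4], [0.24, 0.05, 4, 0, 0, -0.2, 4], [0.24, 0.05, 5.5, 0, 0, -0.2, 4], [0.24, 0.05, 6.5, 0, 0, -0.2, 4], [0.24, 0.05, 7, 0, 0, -0.2, 4], [0.24, 0.05, 7, 0, 0, -0.2, 3], [0.24, 0.05, 7, 0, 0, -0.2, 2], [0.24, 0.05, 7, 0, 0, -0.2, 1], [0.24, 0.05, 7, 0, 0, -0.2, 1], [0.24, 0.05, 7, 0, 0, -0.2, 1], [0.24, 0.05, 7, 0, 0, -0.2, 1], [0.24, 0.05, 7, 0, 0, -0.2, 1]], force=40)

```text
time_s: 3.15
tcp_pos: [545.5, 2.1, 71.8]
eef_rot: [2.376, 2.054, 0.001]
ft_force: [-1.3, 0.1, 5.4]
grip_width: 13.8
grip_force: 40.0
```

servo_tool(motion=[[0, 0, -0.3, 0, 0, 0, 1], [0, 0, -0.6, 0, 0, 0, 1], [0, 0, -0.9, 0, 0, 0, 1], [0, 0, -1.1, 0, 0, 0, 1], [0, 0, -1.1, 0, 0, 0, 1], [0, 0, -1.1, 0, 0, 0, 1]])

```text
time_s: 3.65
tcp_pos: [544.8, 2.2, 81.7]
eef_rot: [2.377, 2.055, 0.0]
ft_force: [-0.8, 0.7, -0.6]
grip_width: 13.6
grip_force: 40.0
```

Run:
```python
from h import *
go(w(2.5,112),82.5,YAW)
s=sensors.get_state();print(s["torque"])
p,d=imaging.read_camera("side"); cv2.imwrite("pics/s2.png",cv2.resize(p[170:290,300:420],None,fx=5,fy=5,interpolation=cv2.INTER_CUBIC))
```

```text
t 3.65 tcp [544.8   2.2  81.7] F [-0.8  0.7 -0.6] shift cm [ 0.    0.05 -0.08] turn deg [ 0.01 -0.   -0.  ]
[-0.08920435 -0.12105833 -0.00090571]
```

View pics/s2.png

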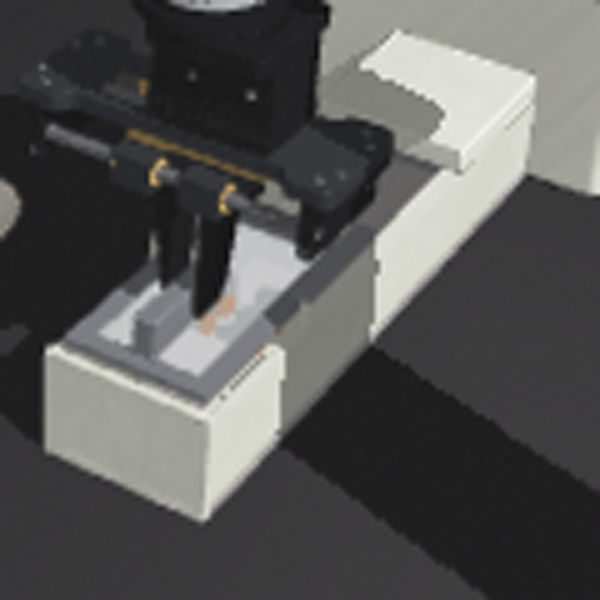

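The cover is up about 10 mm and its edge is visible above the lip at (210,395). I'll raise it a touch more and slide it out.

servo_tool(motion=[[0, 0, -0.1, 0, 0, 0, 1], [0.5, 0, -0.1, 0, 0, 0, 1], [1.2, 0, -0.1, 0, 0, 0, 1], [2.2, 0, -0.1, 0, 0, 0, 1], [3.2, 0, -0.1, 0, 0, 0, 1], [4.2, 0, -0.1, 0, 0, 0, 1], [5.4, 0, -0.1, 0, 0, 0, 1], [6.6, 0, -0.1, 0, 0, 0, 1], [7.8, 0, -0.1, 0, 0, 0, 1], [9, 0, -0.1, 0, 0, 0, 1], [10, 0, -0.1, 0, 0, 0, 1], [10, 0, -0.1, 0, 0, 0, 1]])

```text
time_s: 4.7
tcp_pos: [559.5, 103.1, 82.7]
eef_rot: [-2.374, -2.057, -0.001]
ft_force: [-0.7, 0.0, -1.3]
grip_width: 13.8
grip_force: 40.0
```

Run:
```python
from h import *
s=sensors.get_state();print(s["torque"],s["grip_width"],lane(s["tcp_pos"]))
c=np.array([526.2,361.6])+23*EY; print(c)
go(c,60,YAW)
go(c,17,YAW)
```

```text
[-0.06105475 -0.0855862   0.02294896] 13.78725588087129 [  1.99557639 213.95737293]
[529.52332588 384.35863584]
t 4.7 tcp [559.5 103.1  82.7] F [-0.7  0.  -1.3] shift cm [27.41 -6.98  2.29] turn deg [ 0.01 -0.03  0.11]
t 4.7 tcp [559.5 103.1  82.7] F [-0.7  0.  -1.3] shift cm [27.41 -6.98  6.59] turn deg [ 0.01 -0.03  0.11]
```

servo_tool(motion=[[1, 0, -2, 0, 0, 0, 1], [4, -0.8, -3, 0, 0, 0, 1], [7.5, -1.8, -3, 0, 0, 0, 1], [11, -2.8, -3, 0, 0, 0, 1], [14.5, -3.7, -2, 0, 0, 0, 1], [18, -4.6, -1, 0, 0, 0, 1], [21.5, -5.5, 0, 0, 0, 0, 1], [24.5, -6.3, 1, 0, 0, 0, 1], [27, -6.9, 2, 0, 0, 0, 1], [27.4, -7, 3, 0, 0, 0, 1], [27.4, -7, 4, 0, 0, 0, 1], [27.4, -7, 4.5, 0, 0, 0, 1]])

```text
time_s: 5.7
tcp_pos: [528.8, 381.2, 35.6]
eef_rot: [2.376, 2.055, -0.005]
ft_force: [0.0, 0.1, -1.0]
grip_width: 13.7
grip_force: 40.0
```

servo_tool(motion=[[0, 0, 0.6, 0, 0, 0, 1], [0, 0, 1.2, 0, 0, 0, 1], [0, 0, 1.5, 0, 0, 0, 1], [0, 0, 1.8, 0, 0, 0, 1], [0, 0, 2, 0, 0, 0, 1], [0, 0, 2.1, 0, 0, 0, 1], [0, 0, 2.2, 0, 0, 0, 1], [0, 0, 2.2, 0, 0, 0, 1]])

```text
time_s: 6.37
tcp_pos: [529.9, 382.4, 15.9]
eef_rot: [2.376, 2.055, 0.001]
ft_force: [0.3, 0.1, -1.1]
grip_width: 13.6
grip_force: 40.0
```

servo_tool(motion=[[0, 0, 0.1, 0, 0, 0, 1], [0, 0, 0.2, 0, 0, 0, 1], [0, 0, 0.3, 0, 0, 0, 1], [0, 0, 0.3, 0, 0, 0, 1]])

```text
time_s: 6.7
tcp_pos: [530.0, 382.5, 15.8]
eef_rot: [2.376, 2.055, -0.001]
ft_force: [-6.5, -4.5, 13.8]
grip_width: 13.6
grip_force: 40.0
```

Contact with the mat. Releasing and rising.

servo_tool(motion=[[0, 0, -0.25, 0, 0, 0, 1], [0, 0, -0.25, 0, 0, 0, 3], [0, 0, -0.25, 0, 0, 0, 3.5], [0, 0, -0.25, 0, 0, 0, 3.5], [0, 0, -0.25, 0, 0, 0, 3.5], [0, 0, -2, 0, 0, 0, 3.5], [0, 0, -5, 0, 0, 0, 3.5], [0, 0, -9, 0, 0, 0, 3.5], [0, 0, -13, 0, 0, 0, 2], [0, 0, -16, 0, 0, 0, 0], [0, 0, -16, 0, 0, 0, 0], [0, 0, -16, 0, 0, 0, 0]])

```text
time_s: 7.7
tcp_pos: [531.0, 383.2, 175.8]
eef_rot: [2.376, 2.054, 0.009]
ft_force: [-0.3, -0.7, -0.5]
grip_width: 14.1
grip_force: 0.0
```

Run:
```python
from h import *
p,d=imaging.read_camera("top"); np.savez("top1.npz",p=p,d=d); p2,d2=imaging.read_camera("side");np.savez("side1.npz",p=p2,d=d2)
a=cv2.resize(p[210:275,280:400],None,fx=6.6,fy=6.6,interpolation=cv2.INTER_CUBIC)
b=cv2.resize(p2[300:400,200:360],None,fx=1.7,fy=1.7,interpolation=cv2.INTER_CUBIC)
b2=cv2.resize(p2[180:280,300:400],None,fx=1.7,fy=1.7,interpolation=cv2.INTER_CUBIC)
im=np.zeros((a.shape[0]+170,792,3),np.uint8);im[:a.shape[0]]=a;im[a.shape[0]:,:272]=b;im[a.shape[0]:,300:470]=b2
cv2.imwrite("pics/m1.png",im);print(im.shape,a.shape)
```

```text
(599, 792, 3) (429, 792, 3)
```

View pics/m1.png

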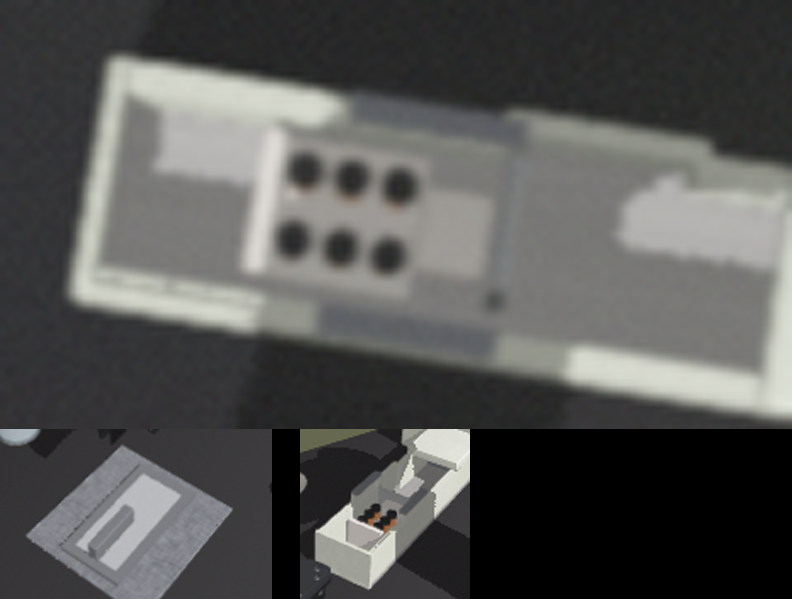

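The cover lies flat and rib-up on the mat. The rack's rear plate runs from (270,125) to (243,272) in the crop, and the flap line runs from (515,150) to (490,305), shut. Now I'll compute where the rack sits in the lane.

Run:
```python
from h import *
f=lambda u,v:(280+(u+.5)/6.6-.5,210+(v+.5)/6.6-.5)
def T(pts,z): return np.array([lane(q) for q in plane("top",[f(*p) for p in pts],z)]).round(1).tolist()
print("rear plate top",T([(268,125),(243,270)],54)); print("flap",T([(517,150),(485,305)],54)); print("lip",T([(108,60),(70,297)],67))
print("front",T([(490,195),(480,278)],20))
a=np.load("top1.npz");P=cloud("top",a["d"])
# cover height/pos
s=P[225:275,160:225]; k=(s[...,2]>18)&(s[...,2]<45); print("rib pts",k.sum(),s[k].mean(0) if k.any() else 0)
go(w(2,140),160,YAW)
```

```text
rear plate top [[36.0, 107.2], [-26.2, 108.0]]
flap [[42.1, 1.5], [-24.7, 5.3]]
lip [[51.1, 177.8], [-49.4, 177.1]]
front [[24.7, 8.1], [-11.4, 7.1]]
rib pts 114 [531.37283043 387.89773373  32.48990615]
t 7.8 tcp [528.9 381.9 171.1] F [ 0.  -0.  -1.2] shift cm [-34.54   7.06   1.15] turn deg [-0.1   0.08  0.  ]
```

servo_tool(motion=[[-3.5, 0.7, 0, 0, 0, 0, 2], [-7, 1.4, 0, 0, 0, 0, 2], [-10.5, 2.1, 0, 0, 0, 0, 2], [-14, 2.8, 0, 0, 0, 0, 2], [-17.5, 3.5, 0, 0, 0, 0, 2], [-21, 4.2, 0, 0, 0, 0, 2], [-24.5, 5, 0, 0, 0, 0, 2], [-28, 5.7, 1, 0, 0, 0, 2], [-31.5, 6.4, 2, 0, 0, 0, 2], [-34, 7, 3, 0, 0, 0, 2], [-34.5, 7.1, 4, 0, 0, 0, 2], [-34.5, 7.1, 4, 0, 0, 0, 2]])

```text
time_s: 8.8
tcp_pos: [547.1, 29.4, 127.7]
eef_rot: [-2.375, -2.047, 0.009]
ft_force: [-0.3, 0.9, -1.5]
grip_width: 19.8
grip_force: 0.0
```

```bash
python3 -c "
from h import *
go(w(3,140),22,YAW)"
```

```text
t 8.8 tcp [547.1  29.4 127.7] F [-0.3  0.9 -1.5] shift cm [ 0.08  0.36 10.57] turn deg [-0.48  0.04 -0.18]
```

servo_tool(motion=[[0.1, 0.2, 1, 0, 0, 0, 2], [0.1, 0.3, 3, 0, 0, 0, 2], [0.1, 0.3, 5, 0, 0, 0, 2], [0.1, 0.3, 7, 0, 0, 0, 2], [0.1, 0.3, 8.5, 0, 0, 0, 2], [0.1, 0.3, 9.5, 0, 0, 0, 2], [0.1, 0.3, 10.3, 0, 0, 0, 2], [0.1, 0.3, 10.5, 0, 0, 0, 2], [0.1, 0.3, 10.5, 0, 0, 0, 2]])

```text
time_s: 9.55
tcp_pos: [553.0, 31.9, 27.3]
eef_rot: [-2.375, -2.055, 0.001]
ft_force: [0.3, 0.5, -0.3]
grip_width: 20.1
grip_force: 0.0
```

```bash
python3 -c "
from h import *
go(w(3,140),22,YAW);go(w(3,-20),22,YAW)"
```

```text
t 9.55 tcp [553.   31.9  27.3] F [ 0.3  0.5 -0.3] shift cm [-0.25 -0.28  0.53] turn deg [-0.04 -0.    0.05]
t 9.55 tcp [553.   31.9  27.3] F [ 0.3  0.5 -0.3] shift cm [-16.25  -0.3    0.53] turn deg [-0.04 -0.    0.05]
```

servo_tool(motion=[[-0.8, -0.25, 0, 0, 0, 0, 2], [-1.6, -0.25, 0, 0, 0, 0, 2], [-2.1, -0.25, 0, 0, 0, 0, 2], [-2.5, -0.25, 0, 0, 0, 0, 2], [-2.9, -0.25, 0, 0, 0, 0, 2], [-3.4, -0.25, 0, 0, 0, 0, 2], [-4, -0.25, 0, 0, 0, 0, 2], [-4.6, -0.25, 0, 0, 0, 0, 2], [-5.2, -0.25, 0, 0, 0, 0, 2], [-5.8, -0.25, 0, 0, 0, 0, 2], [-6.4, -0.25, 0, 0, 0, 0, 2], [-7, -0.25, 0, 0, 0, 0, 2]])

```text
time_s: 10.55
tcp_pos: [541.1, -36.8, 28.6]
eef_rot: [-2.377, -2.053, -0.005]
ft_force: [-0.7, 6.4, 3.5]
grip_width: 20.3
grip_force: 3.4
```

Run:
```python
from h import *
s=sensors.get_state();print(lane(s["tcp_pos"]),s["ft_force"]@[*EY,0],s["ft_force"]@[*EX,0])
go(w(3,-20),22,YAW)
p,d=imaging.read_camera("side"); p2,_=imaging.read_camera("top")
im=np.hstack([cv2.resize(p[160:290,290:420],(390,390),interpolation=cv2.INTER_CUBIC),cv2.resize(p2[200:290,290:380],(390,390),interpolation=cv2.INTER_CUBIC)])
cv2.imwrite("pics/m2.png",im)
```

```text
[ 3.97170814 72.90719984] 6.20573719337954 -1.579460043724748
t 10.55 tcp [541.1 -36.8  28.6] F [-0.7  6.4  3.5] shift cm [-9.29 -0.09  0.63] turn deg [ 0.06 -0.18 -0.06]
```

View pics/m2.png

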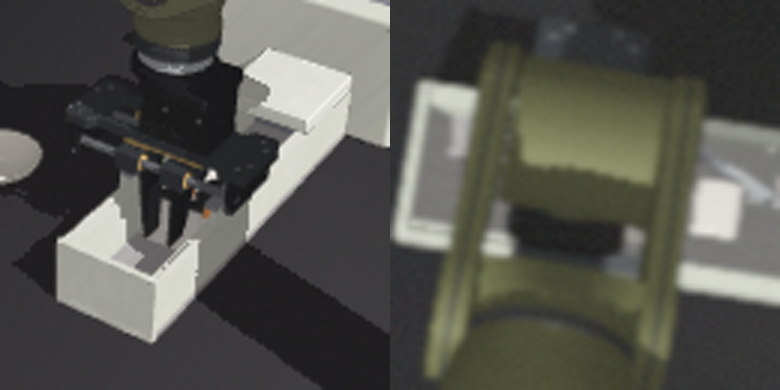

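The flap is swinging open at (735,175) ahead of the rack front at (718,208), and the push force is only 6 N. Continuing.

servo_tool(motion=[[-0.6, 0, 0.1, 0, 0, 0, 2], [-1.2, 0, 0.2, 0, 0, 0, 2], [-1.8, 0, 0.3, 0, 0, 0, 2], [-2.4, 0, 0.3, 0, 0, 0, 2], [-3, 0, 0.3, 0, 0, 0, 2], [-3.6, 0, 0.3, 0, 0, 0, 2], [-4.2, 0, 0.3, 0, 0, 0, 2], [-4.8, 0, 0.3, 0, 0, 0, 2], [-5.4, 0, 0.3, 0, 0, 0, 2], [-6, 0, 0.3, 0, 0, 0, 2], [-6.6, 0, 0.3, 0, 0, 0, 2], [-7.2, 0, 0.3, 0, 0, 0, 2]])

```text
time_s: 11.65
tcp_pos: [530.7, -108.2, 25.7]
eef_rot: [-2.377, -2.054, -0.003]
ft_force: [-0.0, 7.0, 6.7]
grip_width: 20.1
grip_force: 3.7
```

Run:
```python
from h import *
s=sensors.get_state();print(lane(s["tcp_pos"]),s["ft_force"]@[*EY,0],s["ft_force"]@[*EX,0])
go(w(3,-70),22,YAW)
```

```text
[4.03639298 0.69778224] 6.954484805888238 -1.026580255523283
t 11.65 tcp [ 530.7 -108.2   25.7] F [-0.   7.   6.7] shift cm [-7.07 -0.1   0.35] turn deg [ 0.05 -0.12 -0.03]
```

servo_tool(motion=[[-0.6, 0, -0.1, 0, 0, 0, 2], [-1.2, 0, -0.1, 0, 0, 0, 2], [-1.8, 0, -0.1, 0, 0, 0, 2], [-2.4, 0, -0.1, 0, 0, 0, 2], [-3, 0, -0.1, 0, 0, 0, 2], [-3.6, 0, -0.1, 0, 0, 0, 2], [-4.1, 0, -0.1, 0, 0, 0, 2], [-4.6, 0, -0.1, 0, 0, 0, 2], [-5, 0, -0.1, 0, 0, 0, 2], [-5.4, 0, -0.1, 0, 0, 0, 2], [-5.7, 0, -0.1, 0, 0, 0, 2], [-5.7, 0, -0.1, 0, 0, 0, 2]])

```text
time_s: 12.65
tcp_pos: [521.6, -166.1, 25.5]
eef_rot: [2.377, 2.054, -0.001]
ft_force: [-0.2, 1.5, 1.3]
grip_width: 19.8
grip_force: 1.1
```

Run:
```python
from h import *
s=sensors.get_state();print(lane(s["tcp_pos"]),s["ft_force"]@[*EY,0],s["ft_force"]@[*EX,0])
```

```text
[  3.36406183 -57.8532569 ] 1.419941022712005 -0.39689271183665176
```

Now small steps until the stop is felt.

servo_tool(motion=[[-0.2, 0, 0, 0, 0, 0, 2], [-0.4, 0, 0, 0, 0, 0, 2], [-0.6, 0, 0, 0, 0, 0, 2], [-0.8, 0, 0, 0, 0, 0, 2], [-0.9, 0, 0, 0, 0, 0, 2], [-1, 0, 0, 0, 0, 0, 2], [-1, 0, 0, 0, 0, 0, 2]])

```text
time_s: 13.23
tcp_pos: [520.3, -175.4, 25.6]
eef_rot: [2.377, 2.055, -0.001]
ft_force: [-0.8, 3.1, 0.4]
grip_width: 19.7
grip_force: 1.8
```

servo_tool(motion=[[-0.1, 0, 0, 0, 0, 0, 2], [-0.2, 0, 0, 0, 0, 0, 2], [-0.3, 0, 0, 0, 0, 0, 2], [-0.4, 0, 0, 0, 0, 0, 2], [-0.4, 0, 0, 0, 0, 0, 2]])

```text
time_s: 13.65
tcp_pos: [520.2, -176.8, 25.6]
eef_rot: [-2.375, -2.051, -0.006]
ft_force: [1.5, 13.7, 3.9]
grip_width: 19.9
grip_force: 6.7
```

The stop is felt (13.7 N at lane y of about -69, as expected). Backing off slightly and lifting straight out.

servo_tool(motion=[[0.3, 0, 0, 0, 0, 0, 2], [0.6, 0, 0, 0, 0, 0, 2], [0.6, 0, -1, 0, 0, 0, 2], [0.6, 0, -2.5, 0, 0, 0, 2], [0.6, 0, -4.5, 0, 0, 0, 2], [0.6, 0, -7, 0, 0, 0, 2], [0.6, 0, -10, 0, 0, 0, 2], [2, 0, -13, 0, 0, 0, 2], [5, 0, -16, 0, 0, 0, 2], [9, 0, -18, 0, 0, 0, 2], [13, 0, -18, 0, 0, 0, 2], [17, 0, -18, 0, 0, 0, 2]])

```text
time_s: 14.65
tcp_pos: [546.4, -10.5, 209.9]
eef_rot: [2.374, 2.048, 0.008]
ft_force: [0.5, -0.2, 0.5]
grip_width: 19.8
grip_force: 0.0
```

servo_tool(motion=[[3.5, 0, 0, 0, 0, 0, 2], [7, 0, 0, 0, 0, 0, 2], [10.5, 0, 0, 0, 0, 0, 2], [14, 0, 0, 0, 0, 0, 2], [17.5, 0, 0, 0, 0, 0, 2], [17.5, 0, 0, 0, 0, 0, 2]])

```text
time_s: 15.15
tcp_pos: [570.5, 166.7, 206.8]
eef_rot: [2.372, 2.06, 0.005]
ft_force: [0.1, -0.7, 0.1]
grip_width: 20.1
grip_force: 0.0
```

Run:
```python
from h import *
p,d=imaging.read_camera("top"); p2,d2=imaging.read_camera("side")
a=cv2.resize(p[205:285,280:440],None,fx=4.9,fy=4.9,interpolation=cv2.INTER_CUBIC)
b=cv2.resize(p2,None,fx=.5,fy=.5,interpolation=cv2.INTER_AREA)
b2=cv2.resize(p2[150:270,310:430],(200,200),interpolation=cv2.INTER_CUBIC)
im=np.zeros((a.shape[0]+200,a.shape[1],3),np.uint8);im[:a.shape[0]]=a;im[a.shape[0]:,:320]=b;im[a.shape[0]:,340:540]=b2
cv2.imwrite("pics/m3.png",im);s=sensors.get_state();print(im.shape,s["tcp_pos"],s["ft_force"],s["time_s"])
```

```text
(592, 784, 3) [570.1260127  162.8079718  206.41359518] [ 0.73017668  0.18082654 -0.80286704] 15.25
```

View pics/m3.png

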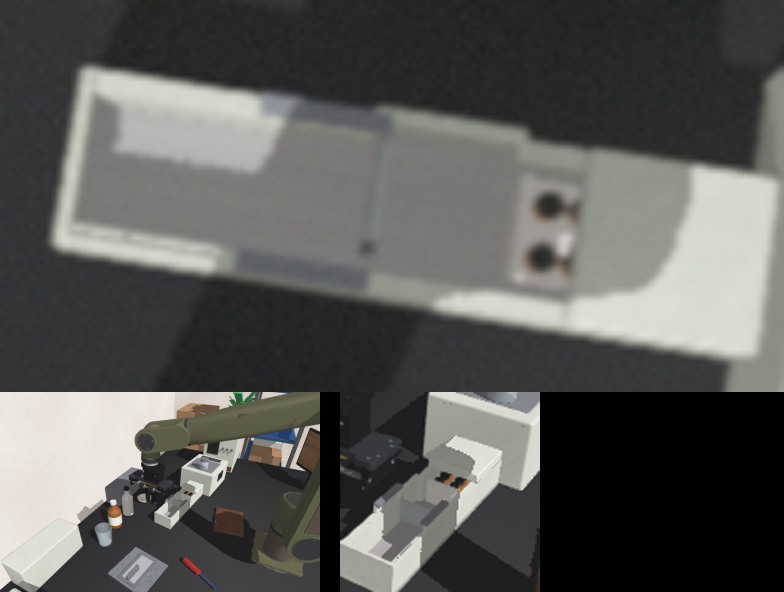

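The flap is shut, seen as a line from (383,135) to (368,248). The rack's rear edge runs from (520,175) to (512,285), partly under the roof. The cover is on the mat and the bystanders are standing. I'll check the rear's lane y, then hand in.

Run:
```python
from h import *
f=lambda u,v:(280+(u+.5)/4.9-.5,205+(v+.5)/4.9-.5)
r=np.array([lane(q) for q in plane("top",[f(520,175),f(512,285)],54)]);print(r)
if abs(r[:,1].mean()+80)<7: print(job.sign_off())
```

```text
[[ 32.04936686 -78.34051667]
 [-30.3406316  -82.48604055]]
the job is handed in; nothing more can be done
None
```

The job is handed in. The last images showed the cover flat and rib-up on the mat, the rack against the stop (rear at lane y of about -80 mm), the flap shut, and the bystanders standing; `sign_off` gave no verdict.

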